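# Close the shipping canister's hinged screw cap

### The arm

A 7-joint arm with a two-finger parallel gripper is mounted at the origin on the work surface. World frame = base frame: x ahead of the robot, y to its left, z up, the work surface at z = 0. Lengths are in m, angles in rad, forces in N, time in s.
With the tool pointing down it reaches from about 0.4 to 0.9 m from the base axis. Payload 5.6 kg.
Tool frame: the origin (TCP) lies midway between the tips of the shut fingers; the grasp point (between the pads) lies 19 mm behind it; z points along the fingers, y is the line along which they close (so a half turn about z gives the same grasp; the last joint's range is limited). The gripper opens to 92 mm and grips with 3 to 60 N. Pads are 20 mm wide; open, the fingers measure 128 mm over their backs; the gripper's body (75 mm by 189 mm) begins 69 mm behind the grasp point.
Start: joints at [-1.352, 0.468, -0.012, 1.603, 0.006, 1.071, -0.056], TCP at [0.168, 0.628, 0.19] pointing down, gripper open.
Joint ranges: [-2.53, 2.53], [-0.31, 2.02], [-1.57, 1.55], [0.28, 2.44], [-1.29, 4.43], [0.15, 1.84], [-2.92, 2.92]. Speed limits (rad/s): [2.57, 2.57, 3.14, 3.14, 3.14, 3.14, 3.14].

### API

Orientations are given as a 3x3 rotation matrix whose columns are the frame's x, y, z axes.
In Python, from station import env, effector, solver, viewer, workorder, search_frame, tip_of gives the robot as it stands. Calls block until the motion is done:
- env.reach(position, orientation): joint-space move of the TCP to a pose.
- env.movel(position, frame=None, rate=0.15): straight line of the TCP; frame=None keeps the orientation; rate is the mean speed in m/s.
- env.goto_joints(angles): joint-space move.
- effector.release() and effector.grasp(squeeze=None): open the fingers fully, or close them until they stop; squeeze is the grip in N (None keeps the last).
- env.pause(seconds).
- solver.inverse_kinematics(position, orientation): joint angles nearest the present ones, or None.
- env.sense(): the state.
- viewer.read_camera(name): name is "side" or "top" or "wrist"; returns (picture, depth): 384x512x3 uint8, red, green, blue; 384x512 float32, m along the optical axis (not along the pixel's ray), 0 where there is no reading.
- viewer.camera_info(name): a dict with "intrinsics" (3x3 intrinsics, pixels), "eye" and "rotation" of the camera in the world; the wrist camera has in their place "T_tool_cam" (4x4, takes a point from camera to tool coordinates, whose origin is the TCP and whose axes are the flange's). Camera axes: x right, y up, looking along -z (the intrinsics and any distortion apply to the point x, -y, -z); pixel columns grow to the right and rows downward; lengths in m; the calibration is good to about 2 mm. A picture is of the moment at which its call begins: read the wrist's pose just before it. camera_info takes no time and is no camera call.
A pose or a line that the arm cannot do raises env.PlanningError and nothing moves.
- workorder.finish_job(): hands the job in; it is judged then, once.
Trained networks look in the newest picture that a camera, given by its name, has taken for a name from the list of things; names that differ only in an ending like _2 or _b are one class to them, and where a whole thing is asked for, a point or a joint stands for the part that bears it (a point fixed in the world has none). Each returns a list of dicts, best first, with "score" (0 to 1); they miss things now and then, are a little off and sometimes report something else, mostly with a low value. They report only what shows in the picture. A call takes as long as a camera call.
- search_frame(camera, name): "at" ([x, y, z] in m, in world coordinates, good to about 4 mm: the middle of the surface that is visible of it).
- tip_of(camera, name): "at" ([x, y, z] in m, in world coordinates, good to about 4 mm: a listed point, or the origin of a listed thing).
The state is a dict: "t": time; "joint_positions": joint angles; "joint_velocities": joint speeds; "tau": joint torques, N m; "ee_pos": TCP position; "tcp_rot": TCP orientation; "wrist_force": force on the tool from outside, world axes, zero at the start; "moment": the same for the moment, N m; "gripper_width": finger opening in m; "grasp_force": force on a finger pad.
Only numpy, scipy, OpenCV 4.12 (cv2) and the standard library are available. Lean on these libraries where they do the work, as an engineer would, in place of code of your own. Each camera call takes 0.05 s, during which the arm holds its last target. There are 200 camera calls.

### The job

One of the two grey canisters on the packing bench stands open, its winged screw cap tipped back on a hinge. Swing the cap over until it lies shut on the mouth, and then screw it down clockwise (seen from above) by its wing bar until it stops, fully home. Leave the other canister and everything else on the bench where it is.

Things in the scene. Friction and masses are not known exactly. Their poses are not given: they have to be found in the camera images.
- canister: The open canister: grey, body 100 mm and neck 72 mm in diameter, rim 130 mm above the bench; fixed to the bench on a round steel plate 124 mm in diameter. Origin: on its axis at the bench surface, z up. Its +x points from its axis towards the cap's hinge (to the left, to the right or away from the robot).
- hinge (a point): Middle of the cap's hinge, on the canister: 62 mm from the canister's axis along its +x, 132 mm above the bench. The hinge axis is level, along the canister's y.
- cap_arm (a joint): Angle of the hinged steel arm that carries the cap (rad): 0 = cap lying shut on the mouth (hard stop), 1.57 = cap upright, 2.1 = tipped right back outward over the hinge (hard stop). Friction of 0.15 N m (about 3 N at the cap) keeps it wherever it is left: it does not fall shut by itself.
- cap (a joint): How far the cap is turned in its arm (rad): grows clockwise seen from above the shut cap; starts loose (0.2 to 0.9); 2.4 = fully home at a hard stop, the wing bar then in line with the arm, pointing at the hinge. Shut, the bar lies (2.4 - value) anticlockwise from the canister's +x. Friction 0.2 N m (about 5 N at the bar's end); it stays as left and does not rise or sink.
- bar_top (a point): Middle of the top edge of the cap's black wing bar, on the cap's axis; x along the bar, z along the cap's axis (up when shut). Bar 110 mm long, 14 mm thick, 30 mm high, on the flat cap top (84 mm in diameter, 138 mm above the bench when shut; the bar's top 168 mm). Point 62 mm from the hinge axis along the arm, 36 mm above its plane. Arm and collar (98 mm in diameter) lie lower than the cap's top.
- sealed: The other canister, already sealed: same size and look, 100 mm in diameter, 168 mm high to the top of its wing bar, standing loose on the bench; leave it alone. Origin: on its axis at the bench surface.
- parcel_a: Cardboard parcel 120 x 170 x 70 mm high, loose; leave it alone. Origin: centre of its underside.
- parcel_b: Cardboard parcel 110 x 150 x 50 mm high, loose; leave it alone. Origin: centre of its underside.
- parcel_c: Cardboard parcel 160 x 110 x 45 mm high, loose; leave it alone. Origin: centre of its underside.
- tape_roll: Roll of packing tape 96 mm in diameter, 48 mm high, loose, between the canisters; leave it alone. Origin: centre of its underside.
- tape_gun: Tape gun lying on its side, about 170 x 130 x 52 mm, loose, at the right; leave it alone. Origin: on the bench under its middle.

How it is judged:
On the way, in this order (a step that is already met when the one before it is completed fails the run):
1. the cap is swung shut onto the mouth while still unscrewed (value of joint cap_arm below 0.1 rad and value of joint cap below 2 rad), for 0.2 s.
2. the shut cap is screwed fully home (value of joint cap_arm below 0.1 rad and value of joint cap above 2.25 rad), for 0.2 s.
At the end, for the whole second after the job is handed in: The hinged cap lies shut on the mouth (within 0.1 rad of its stop) and is screwed home (within 0.15 rad of its stop), both at rest (all of step 2 and velocity of joint cap_arm between -0.05 and 0.05 rad/s and velocity of joint cap between -0.05 and 0.05 rad/s); the robot touches nothing.
It fails at once if the sealed canister is moved more than 30 mm or tipped (distance of sealed from where it was at the start of the episode above 0.03 m or angle between sealed's own z axis and vertical above 0.3 rad).
It fails at once if a parcel, the tape roll or the tape gun is moved more than 40 mm (distance of any of parcel_a, parcel_b, parcel_c, tape_roll, tape_gun from where it was at the start of the episode above 0.04 m).
It also fails if it takes over 51 s, if anything falls off the work surface, if the arm or the gripper's body presses on something with over 40 N, if the wrist force passes 120 N, or if a joint passes its speed limit or range.

## Working session

There is one attempt and no reset: what is moved stays moved. The work goes in short steps, each a Python script; the robot and the scene stay as the last script left them, time stands still between calls to the robot, and variables do not carry over. Pictures are saved under pics/ and viewed, at most 10 in all, crops included, and the job is handed in when it is done.

```bash
ls; mkdir -p pics; python3 - <<'E'
from station import env, viewer, search_frame, tip_of
import cv2, numpy as np
ims=[]
for c in ("top","side"):
    p,d=viewer.read_camera(c); ims.append(p)
    i=viewer.camera_info(c); print(c,np.round(i["eye"],3),np.round(i["rotation"],3).tolist(),np.round(i["intrinsics"],1).tolist(),[k for k in i])
    np.save(f"/tmp/{c}_d.npy",d)
    for n in ("canister","hinge","bar_top","sealed","tape_roll","parcel_a","tape_gun"):
        print(c,n,[(np.round(r["at"],3).tolist(),round(r["score"],2)) for r in tip_of(c,n)[:3]])
    for n in ("cap",):
        print(c,n,'sf',[(np.round(r["at"],3).tolist(),round(r["score"],2)) for r in search_frame(c,n)[:3]])
cv2.imwrite("pics/a.png",cv2.cvtColor(ims[0],cv2.COLOR_RGB2BGR))
cv2.imwrite("pics/b.png",cv2.cvtColor(ims[1],cv2.COLOR_RGB2BGR))
s=env.sense();print(s["t"],s["ee_pos"],np.round(s["tcp_rot"],2).tolist())
E
```

```text
pics
top [0.433 0.012 1.502] [[0.012, 0.995, -0.1], [-1.0, 0.013, 0.013], [0.015, 0.1, 0.995]] [[402.4, 0.0, 246.7], [0.0, 402.4, 192.3], [0.0, 0.0, 1.0]] ['intrinsics', 'eye', 'rotation']
top canister [([0.481, -0.176, 0.0], 0.74)]
top hinge [([0.484, -0.122, 0.135], 0.91), ([0.495, 0.153, -0.001], 0.46)]
top bar_top [([0.488, -0.066, 0.18], 0.68), ([0.478, -0.177, -0.0], 0.38)]
top sealed [([0.497, 0.155, -0.001], 0.9), ([0.739, -0.212, -0.001], 0.62)]
top tape_roll [([0.499, 0.013, -0.002], 0.5), ([0.73, 0.131, -0.003], 0.36)]
top parcel_a [([0.742, -0.213, -0.001], 0.77), ([0.402, 0.414, -0.004], 0.75), ([0.731, 0.131, -0.002], 0.57)]
top tape_gun [([0.428, -0.421, 0.002], 0.81)]
top cap sf [([0.484, -0.094, 0.197], 0.91)]
side [-0.139 -0.78   0.782] [[0.74, 0.351, -0.573], [-0.672, 0.393, -0.627], [0.006, 0.85, 0.527]] [[428.7, 0.0, 259.0], [0.0, 428.7, 187.3], [0.0, 0.0, 1.0]] ['intrinsics', 'eye', 'rotation']
side canister [([0.477, -0.181, 0.002], 0.71)]
side hinge [([0.482, -0.115, 0.131], 0.64)]
side bar_top [([0.49, -0.067, 0.18], 0.98)]
side sealed [([0.5, 0.153, 0.001], 0.67)]
side tape_roll [([0.498, 0.015, -0.001], 0.65)]
side parcel_a [([0.742, -0.215, -0.002], 0.89), ([0.403, 0.415, -0.001], 0.8), ([0.73, 0.131, 0.001], 0.72)]
side tape_gun [([0.424, -0.422, 0.004], 0.62), ([0.482, -0.116, 0.13], 0.59)]
side cap sf [([0.484, -0.103, 0.192], 0.91)]
0.9 [0.1682674  0.62784992 0.19018793] [[-0.97, 0.26, 0.0], [0.26, 0.97, 0.0], [-0.0, 0.0, -1.0]]
```

View pics/a.png

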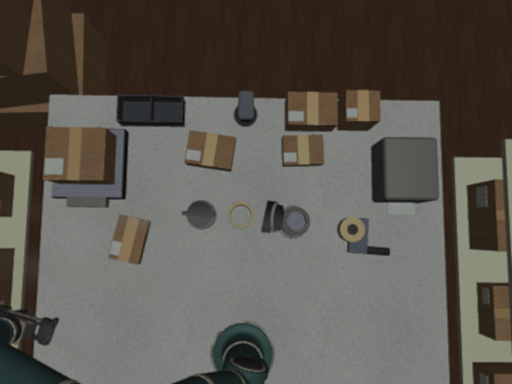

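View pics/b.png

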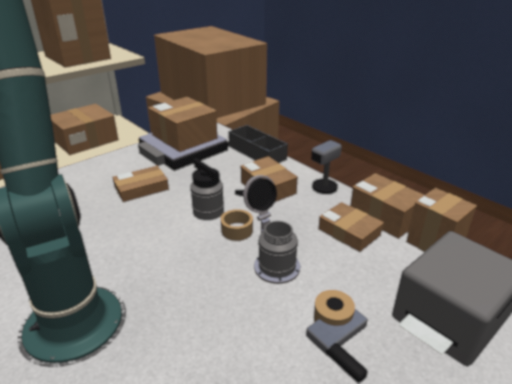

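The top view shows the open canister at pixel (294,221) with its cap tipped left at (272,217). The tape roll is at (240,214) and the sealed canister at (201,214). In the side view the cap stands up and back at (260,193). The hinge is on the +y side and `cap_arm` is about 1.87 rad. I'll push the cap over with closed fingers.

```bash
cat > h.py <<'E'
from station import env, effector, solver, viewer, workorder, search_frame, tip_of
import numpy as np
C=np.array([.4785,-.179,0]); u=np.array([.08,.997,0]); u/=np.linalg.norm(u)
H=C+.062*u+[0,0,.132]
Z=np.array([0,0,-1.])
def frame(x):
    x=np.array(x,float); return np.column_stack([x,np.cross(Z,x),Z])
def st(m=""):
    s=env.sense(); print(m,round(s["t"],2),np.round(s["ee_pos"],4),"F",np.round(s["wrist_force"],1),"M",np.round(s["moment"],2),"q7",round(s["joint_positions"][6],2),"w",round(s["gripper_width"],3)); return s
def pt(a,r,n): return H+u*(-r*np.cos(a)+n*np.sin(a))+np.array([0,0,r*np.sin(a)+n*np.cos(a)])
E
python3 - <<'E'
from h import *
effector.grasp(10)
s=env.sense(); env.movel(s["ee_pos"]+[0,0,.12],rate=.3)
p0=pt(1.9,62e-3,36e-3)+.045*u
best=None
for sg in (1,-1):
    q=solver.inverse_kinematics(p0,frame(sg*u)); print(sg,None if q is None else np.round(q,2))
    if q is not None and (best is None or abs(q[6])<best[0]): best=(abs(q[6]),sg)
R=frame(best[1]*u)
env.reach(p0+[0,0,.12],R); st("above")
env.movel(p0,R,rate=.15); st("down")
for a in np.arange(1.8,0.25,-.2):
    env.movel(pt(a,.062,.036)+.010*u,R,rate=.12); s=st(f"{a:.1f}")
    if np.linalg.norm(s["wrist_force"])>30: print("STOP");break
import cv2
for c in("top","side"):
    p,_=viewer.read_camera(c); print(c,[(np.round(r["at"],3).tolist(),round(r["score"],2)) for r in tip_of(c,"bar_top")[:2]])
    cv2.imwrite(f"pics/c_{c}.png",cv2.cvtColor(p,cv2.COLOR_RGB2BGR))
cv2.imwrite("pics/c.png",cv2.cvtColor(cv2.resize(p[120:300,180:380],None,fx=3,fy=3),cv2.COLOR_RGB2BGR))
E
```

```text
1 [-0.73  0.26  0.82  2.03 -0.23  0.94  0.13]
-1 [ 0.97  0.58 -1.3   1.94  0.63  1.12  2.47]
above 5.35 [ 0.4916 -0.0173  0.2989] F [-0.4  0.1  0.4] M [-0.07  0.07 -0.  ] q7 -0.02 w 0.001
down 6.3 [ 0.492  -0.0185  0.1797] F [ 0.  -0.1 -0.3] M [-0.06  0.08 -0.04] q7 0.12 w 0.0
1.8 6.78 [ 0.4885 -0.058   0.1846] F [-0.4  0.4  0.3] M [-0.07  0.07 -0.01] q7 0.2 w 0.0
1.6 7.05 [ 0.4877 -0.0698  0.1935] F [-0.2  0.5  0.2] M [-0.09  0.05 -0.03] q7 0.21 w 0.0
1.4 7.32 [ 0.4864 -0.0827  0.1994] F [-0.3 -0.1  0.1] M [-0.03  0.07  0.06] q7 0.23 w 0.0
1.2 7.58 [ 0.4852 -0.0965  0.2028] F [ 0.6  0.  -0.4] M [-0.07  0.08 -0.02] q7 0.26 w 0.001
1.0 7.85 [ 0.484  -0.1107  0.2035] F [ 0.1 -1.1  0. ] M [-0.07  0.07 -0.  ] q7 0.29 w 0.0
0.8 8.12 [ 0.4828 -0.1247  0.2015] F [ 1.2 -0.1 -0.3] M [-0.04  0.05  0.05] q7 0.33 w 0.0
0.6 8.38 [ 0.4817 -0.138   0.1967] F [-0.2 -0.6  0.7] M [-0.06  0.04  0.02] q7 0.37 w 0.0
0.4 8.65 [ 0.4806 -0.1501  0.1893] F [0.4 0.  0.6] M [-0.08  0.08 -0.02] q7 0.41 w 0.001
top [([0.479, -0.122, 0.205], 0.64)]
side [([0.485, -0.118, 0.203], 0.92)]
```

View pics/c.png

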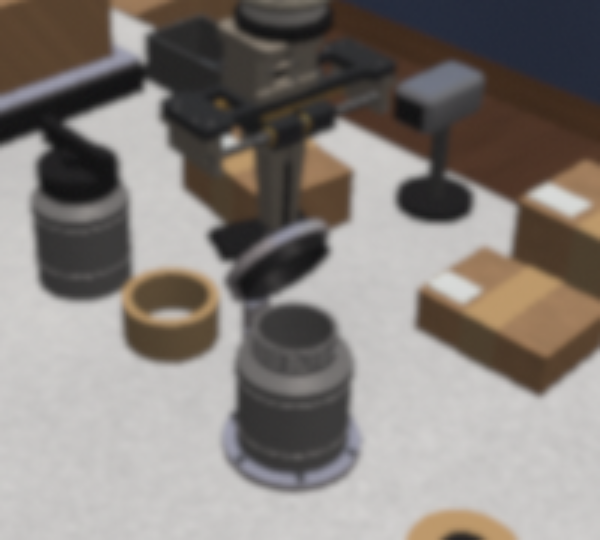

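The cap has swung to roughly 0.5–0.9 rad, with its underside facing the camera at crop pixel (285,262) and the fingers behind it. Before pressing it down I'll check its angle with depth.

```bash
cat >> h.py <<'E'
def cloud(c):
    p,d=viewer.read_camera(c); i=viewer.camera_info(c); K=np.array(i["intrinsics"]); 
    v,w=np.mgrid[:d.shape[0],:d.shape[1]]
    P=np.stack([(w-K[0,2])/K[0,0]*d,-(v-K[1,2])/K[1,1]*d,-d],-1)@np.array(i["rotation"]).T+np.array(i["eye"])
    P[d==0]=np.nan
    return p,P
E
python3 - <<'E'
from h import *
import cv2
w=np.cross([0,0,1],u); st()
out=[]
for c,(r0,r1,c0,c1) in (("top",(185,245,245,325)),("side",(150,240,220,310))):
    p,P=cloud(c)
    L=np.stack([(P-H)@u,(P-H)@w,P[...,2]-.132],-1)[r0:r1,c0:c1]*1000
    k=(abs(L[...,1])<65)&(L[...,2]>8)&(L[...,2]<85)&(abs(L[...,0]+30)<90)
    m=L[k]; print(c,len(m))
    bins=np.round(m[:,1]/15)*15
    for b in np.unique(bins): 
        q=m[bins==b]; q=q[np.argsort(q[:,0])][::max(1,len(q)//9)]; print(int(b),[tuple(t) for t in q[:,[0,2]].astype(int).tolist()])
    im=cv2.cvtColor(p[r0:r1,c0:c1],cv2.COLOR_RGB2BGR); out.append(cv2.resize(im,(400,400),interpolation=cv2.INTER_CUBIC))
cv2.imwrite("pics/d.png",np.hstack(out))
E
```

```text
8.85 [ 0.4809 -0.1497  0.1895] F [-0.4 -0.2 -0.7] M [-0.08  0.04 -0.04] q7 0.41 w 0.0
top 115
-60 [(-10, 54), (-7, 57)]
-45 [(-18, 51), (-14, 57), (-11, 57), (-8, 58), (-7, 60), (-3, 68), (0, 62), (0, 62), (2, 66), (3, 64), (5, 54)]
-30 [(-9, 61), (-8, 64), (-7, 64), (-5, 69), (-4, 64), (-1, 68), (-1, 67), (1, 61), (1, 64), (4, 59), (4, 61)]
-15 [(-12, 70), (-8, 65), (-8, 71), (-5, 71), (-5, 71), (-2, 71), (-1, 69), (-1, 13), (0, 68), (1, 67), (1, 10), (3, 63), (5, 9)]
0 [(-10, 70), (-9, 75), (-6, 77), (-5, 76), (-3, 78), (-3, 78), (-2, 77), (0, 64), (0, 72), (0, 68), (0, 11)]
15 [(-4, 73), (-4, 76), (-3, 8), (-1, 70), (-1, 71), (-1, 77), (0, 73), (0, 15), (2, 10), (2, 8)]
30 [(-2, 73)]
side 724
-45 [(-50, 41), (-50, 68), (-46, 59), (-46, 60), (-43, 54), (-10, 57), (-9, 60), (-9, 59), (-9, 57), (-8, 54), (-8, 57), (-7, 60), (-4, 59), (-3, 61)]
-30 [(-66, 68), (-56, 74), (-49, 48), (-44, 46), (-39, 26), (-36, 17), (-33, 38), (-30, 31), (-27, 21), (-21, 28)]
-15 [(-69, 78), (-64, 74), (-60, 78), (-35, 16), (-31, 17), (-28, 14), (-24, 24), (-22, 19), (-19, 28), (-16, 22)]
0 [(-73, 78), (-67, 75), (-64, 81), (-59, 82), (-30, 8), (-27, 12), (-23, 14), (-19, 17), (-16, 18), (-13, 16)]
15 [(-71, 78), (-66, 79), (-62, 81), (-59, 84), (-29, 73), (-26, 72), (-23, 68), (-19, 17), (-14, 77), (-6, 76)]
30 [(-69, 74), (-61, 74), (-58, 81), (-56, 75), (-52, 74), (-43, 79), (-30, 73), (-24, 71), (-18, 75), (-11, 83)]
45 [(-61, 64), (-51, 59), (-48, 69), (-45, 75), (-41, 41), (-36, 37), (-33, 45), (-30, 76), (-25, 77), (-16, 84)]
60 [(-37, 54), (-31, 66), (-30, 68), (-28, 79), (-25, 75), (-22, 81), (-19, 81), (-17, 84), (-14, 80), (-11, 81)]
```

View pics/d.png

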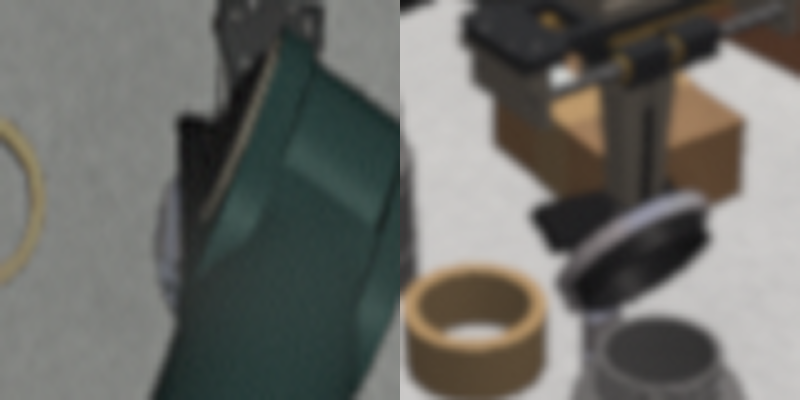

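Depth puts the cap at about 0.85–0.9 rad, with the bar top at (-5,70) mm from the hinge. The cap lags behind the fingertip, so the contact isn't what I assumed. I'll take a wrist picture, lift clear and measure again.

```bash
python3 - <<'E'
from h import *
import cv2
p,_=viewer.read_camera("wrist")
s=env.sense(); env.movel(s["ee_pos"]+[0,0,.10]+.0*u,rate=.15); st()
p2,_=viewer.read_camera("wrist")
p3,_=viewer.read_camera("side")
print([(np.round(r["at"],3).tolist(),round(r["score"],2)) for n in ("bar_top","hinge","canister") for r in tip_of("side",n)[:1]])
p3=p3[130:290,180:340]
f=lambda a:cv2.resize(cv2.cvtColor(a,cv2.COLOR_RGB2BGR),(400,300))
cv2.imwrite("pics/e.png",np.vstack([np.hstack([f(p),f(p2)]),np.hstack([f(p3),f(p3)*0])]))
i=viewer.camera_info("wrist");print(np.round(i["T_tool_cam"],3).tolist())
E
```

```text
9.82 [ 0.4804 -0.1496  0.2887] F [-0.7  0.2  0.5] M [-0.03  0.05  0.02] q7 0.29 w 0.001
[([0.487, -0.123, 0.203], 0.98), ([0.48, -0.112, 0.133], 0.59), ([0.476, -0.185, 0.002], 0.8)]
[[-0.0, 0.967, 0.256, 0.072], [1.0, 0.0, 0.001, 0.0], [0.001, 0.256, -0.967, -0.194], [0.0, 0.0, 0.0, 1.0]]
```

View pics/e.png

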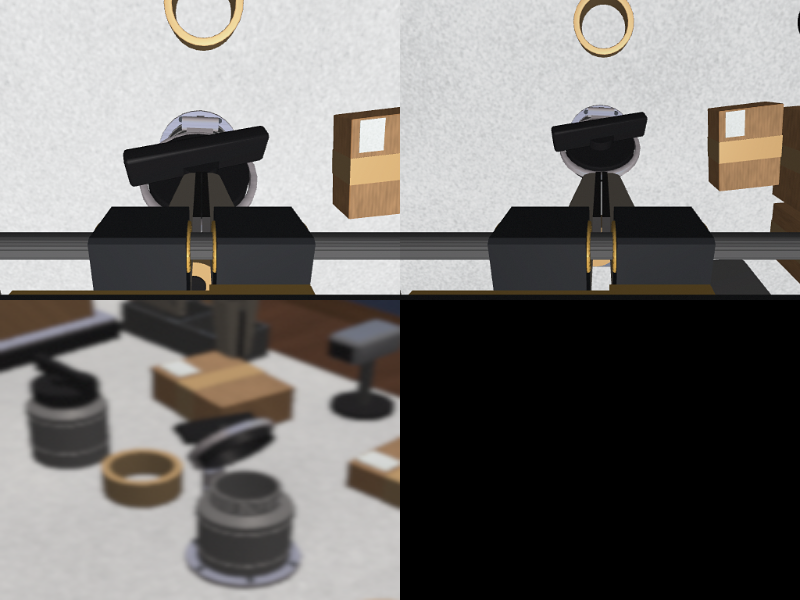

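The wrist view shows the fingertip ended up in front of the bar, on its far side from the hinge. The bar is at (195,155) and tilted about 12°. I'll now press on the cap top beyond the bar and follow the arc down.

```bash
python3 - <<'E'
from h import *
R=frame(u)
p=pt(1.0,.092,.012)-.012*u; env.movel(p+[0,0,.03],R,rate=.15); st()
for a in np.arange(.9,-.01,-.15):
    env.movel(pt(a,.092,.006),R,rate=.1); s=st(f"{a:.2f}")
    if np.linalg.norm(s["wrist_force"])>20: print("stop"); break
for k in range(6):
    if s["wrist_force"][2]>8: break
    env.movel(s["ee_pos"]-[0,0,.002],R,rate=.05); env.pause(.1); s=st("press")
env.movel(s["ee_pos"]+[0,0,.12],R,rate=.2); env.movel(C-.10*u+[0,0,.30],R,rate=.2);st()
import cv2
p,P=cloud("top")
for c in("top","side"):
    viewer.read_camera(c); print(c,[(np.round(r["at"],3).tolist(),round(r["score"],2)) for n in("bar_top","canister","hinge") for r in tip_of(c,n)[:1]])
p2,_=viewer.read_camera("wrist"); p3,_=viewer.read_camera("side")
f=lambda a:cv2.resize(cv2.cvtColor(a,cv2.COLOR_RGB2BGR),(400,300))
np.save("/tmp/w.npy",p2)
cv2.imwrite("pics/f.png",np.hstack([f(p2),f(p3[130:290,180:340])]))
E
```

```text
10.53 [ 0.4793 -0.1688  0.2459] F [0.3 0.1 0.6] M [-0.09  0.02 -0.02] q7 0.38 w 0.0
0.90 11.07 [ 0.4796 -0.1696  0.2082] F [-0.7  0.3 -0.1] M [-0.12  0.04  0.03] q7 0.44 w 0.0
0.75 11.36 [ 0.4785 -0.1806  0.1996] F [ 0.6  0.4 -0.2] M [-0.07  0.05 -0.01] q7 0.47 w 0.0
0.60 11.65 [ 0.4778 -0.1896  0.1892] F [ 0.8 -1.1 -0.1] M [-0.2   0.09  0.01] q7 0.51 w 0.0
0.45 11.94 [ 0.4769 -0.1964  0.1773] F [ 0.3  1.2 -0.8] M [-0.07  0.09 -0.01] q7 0.54 w 0.0
0.30 12.23 [ 0.4763 -0.2024  0.1647] F [-0.1  1.1 -0.2] M [-0.05  0.05 -0.01] q7 0.57 w 0.0
0.15 12.53 [ 0.4759 -0.2066  0.1514] F [ 0.2 -0.8  0.3] M [-0.04  0.1  -0.09] q7 0.6 w 0.0
-0.00 12.82 [ 0.4756 -0.2086  0.1376] F [-0.3  0.5 -0.4] M [-0.12  0.04 -0.05] q7 0.62 w 0.0
press 13.17 [ 0.4757 -0.2085  0.1357] F [ 0.4  0.4 -0.1] M [-0.03  0.1  -0.04] q7 0.62 w 0.0
press 13.52 [ 0.4757 -0.2085  0.1337] F [-0.4 -0.3 -0.2] M [-0.12 -0.01 -0.02] q7 0.63 w 0.0
press 13.87 [ 0.4756 -0.2084  0.1316] F [-0.5 -0.   0.4] M [-0.09  0.09 -0.02] q7 0.63 w 0.001
press 14.22 [ 0.4755 -0.2083  0.1295] F [-0.7 -0.2 -0.3] M [-0.05  0.04  0.06] q7 0.63 w 0.0
press 14.57 [ 0.4754 -0.2083  0.1274] F [-0.1  1.   0.8] M [-0.01  0.07  0.02] q7 0.64 w 0.001
press 14.92 [ 0.4753 -0.2082  0.1254] F [-0.4  0.6  0.1] M [-0.09  0.06  0.01] q7 0.64 w 0.0
 16.27 [ 0.4701 -0.2778  0.2986] F [-0.7  0.7  0.1] M [-0.02  0.07 -0.01] q7 0.61 w 0.001
top [([0.472, -0.179, 0.174], 0.71), ([0.481, -0.179, 0.002], 0.69), ([0.483, -0.12, 0.135], 0.92)]
side [([0.479, -0.176, 0.174], 0.85), ([0.477, -0.185, 0.001], 0.9), ([0.484, -0.114, 0.133], 0.66)]
```

View pics/f.png

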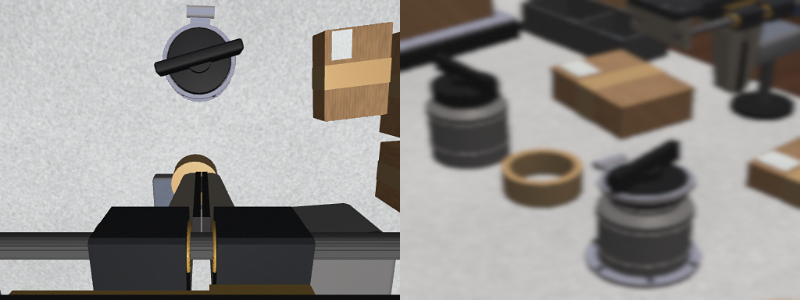

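The cap now lies nearly shut, with the wrist view showing the bar at (200,57), about 15° off perpendicular. I felt no press force even at z = 0.125, though, so I'll check cap tilt and bar angle with depth.

```bash
cat >> h.py <<'E'
def wcloud():
    s=env.sense(); p,d=viewer.read_camera("wrist"); i=viewer.camera_info("wrist"); K=np.array(i["intrinsics"]); T=np.array(i["T_tool_cam"])
    v,w=np.mgrid[:d.shape[0],:d.shape[1]]
    P=np.stack([(w-K[0,2])/K[0,0]*d,-(v-K[1,2])/K[1,1]*d,-d],-1)@T[:3,:3].T+T[:3,3]
    P=P@np.array(s["tcp_rot"]).T+np.array(s["ee_pos"]); P[d==0]=np.nan
    return p,P
def loc(P):
    w=np.cross([0,0,1],u); return np.stack([(P-C)@u,(P-C)@w,P[...,2]],-1)*1000
def report(p,P):
    import cv2
    L=loc(P); k=(np.hypot(L[...,0],L[...,1])<75)&(L[...,2]>100)&(L[...,2]<200)
    m=L[k]; col=p[k].astype(int).max(1)
    print("n",len(m),"zmax",np.percentile(m[:,2],[50,90,98]).round(1))
    b=m[m[:,2]>155]; 
    if len(b)>20:
        c,vt=b.mean(0),np.linalg.svd((b-b.mean(0))[:,:2],full_matrices=False)[2][0]
        pr=(b-c)[:,:2]@vt
        print("bar mid",(c[:2]+vt*(pr.max()+pr.min())/2).round(1),"len",np.ptp(pr).round(),"ang",np.degrees(np.arctan2(vt[1],vt[0])).round(1)%180,"ztop",np.median(b[:,2]).round(1))
        for lo,hi in((-70,-25),(-25,25),(25,70)):
            q=b[(pr>lo)&(pr<hi)]; print("  bar part",lo,hi,q.mean(0).round(1) if len(q) else None)
    q=m[(m[:,2]<152)&(m[:,2]>125)]
    for lo in range(-55,60,10):
        t=q[(q[:,0]>lo)&(q[:,0]<=lo+10)]
        if len(t)>5: print("  x",lo+5,"z",np.percentile(t[:,2],[25,50,75]).round(1),len(t))
E
python3 - <<'E'
from h import *
print("wrist");report(*wcloud())
print("top");report(*cloud("top"))
E
```

```text
wrist
n 8284 zmax [145.8 174.2 176. ]
bar mid [0.7 2.7] len 110.0 ang 105.3 ztop 173.3
  bar part -70 -25 [ -9.3  41.2 173.3]
  bar part -25 25 [  0.2   2.8 169.2]
  bar part 25 70 [ 11.7 -35.2 171.1]
  x -50 z [144.6 145.4 145.9] 121
  x -40 z [144.3 145.8 148.3] 537
  x -30 z [146.5 147.5 148.2] 685
  x -20 z [145.8 146.5 147.2] 831
  x -10 z [144.4 145.4 146. ] 402
  x 0 z [140.7 144.  145. ] 266
  x 10 z [141.9 143.1 143.8] 303
  x 20 z [141.3 142.  142.7] 657
  x 30 z [139.5 140.7 141.5] 708
  x 40 z [135.4 136.3 139.7] 487
  x 50 z [133.  133.7 134.7] 298
  x 60 z [137.1 137.9 138.7] 406
top
n 741 zmax [144.8 173.4 177.4]
bar mid [4.9 1.1] len 108.0 ang 105.3 ztop 172.7
  bar part -70 -25 [ 15.5 -36.6 172.3]
  bar part -25 25 [  4.5   1.8 169.5]
  bar part 25 70 [ -5.7  40.3 174.4]
  x -40 z [144.  145.5 147.8] 39
  x -30 z [145.3 146.7 149.1] 61
  x -20 z [143.8 145.6 147.7] 67
  x -10 z [142.3 143.7 147.4] 38
  x 0 z [141.5 143.8 145.2] 32
  x 10 z [141.8 142.9 145.4] 33
  x 20 z [139.7 142.3 144.2] 72
  x 30 z [138.4 141.  143.3] 67
  x 40 z [136.7 139.  141.3] 50
  x 50 z [130.1 132.7 135.2] 26
  x 60 z [133.5 135.8 139.5] 29
```

The cap is still about 0.11 rad open, and the fingertips seem to end short of the TCP. I'll measure the tip in the wrist depth, then press further with a force guard.

```bash
python3 - <<'E'
from h import *
R=frame(u)
s=env.sense(); p,P=wcloud()
T=(P-np.array(s["ee_pos"]))@np.array(s["tcp_rot"])*1000
k=(abs(T[...,1])<25)&(abs(T[...,0])<25)&(T[...,2]<60)
m=T[k]; m=m[np.argsort(-m[:,2])]; print("finger pts tool frame",len(m)); print(m[::max(1,len(m)//12)].round(0).tolist())
env.movel(C-.034*u+[0,0,.17],R,rate=.2); env.movel(C-.034*u+[0,0,.132],R,rate=.1)
z=.132
while z>.106:
    z-=.003; env.movel(C-.034*u+[0,0,z],R,rate=.06); s=st()
    if s["wrist_force"][2]>7: break
env.pause(.1); p,_=viewer.read_camera("side")
import cv2; cv2.imwrite("pics/g.png",cv2.cvtColor(cv2.resize(p[130:290,180:340],(600,600)),cv2.COLOR_RGB2BGR))
env.movel(C-.034*u+[0,0,.24],R,rate=.2); env.movel(C-.10*u+[0,0,.30],R,rate=.2)
report(*wcloud())
E
```

```text
finger pts tool frame 15118
[[9.0, 7.0, -23.0], [10.0, -4.0, -56.0], [11.0, 13.0, -74.0], [3.0, 4.0, -116.0], [17.0, 17.0, -135.0], [23.0, -10.0, -136.0], [25.0, -24.0, -136.0], [22.0, -24.0, -136.0], [18.0, -24.0, -137.0], [18.0, -11.0, -137.0], [17.0, 14.0, -139.0], [23.0, -8.0, -146.0], [24.0, 16.0, -147.0]]
 18.62 [ 0.476  -0.2129  0.1293] F [ 0.5 -0.1  0.1] M [-0.03  0.02 -0.01] q7 0.65 w 0.001
 18.88 [ 0.4757 -0.2128  0.1259] F [-0.1  1.  -0.3] M [-0.07  0.08  0.  ] q7 0.65 w 0.001
 19.12 [ 0.4757 -0.2129  0.1228] F [-0.3 -0.6 -0.6] M [-0.06  0.06  0.03] q7 0.66 w 0.001
 19.38 [ 0.4756 -0.2128  0.1198] F [0.1 0.4 0.2] M [-0.07  0.09  0.02] q7 0.66 w 0.001
 19.62 [ 0.4756 -0.2128  0.1168] F [ 0.5  0.1 -0.6] M [-0.12  0.04 -0.05] q7 0.66 w 0.001
 19.88 [ 0.4758 -0.2129  0.1139] F [ 0.1 -0.   0.5] M [-0.08  0.02  0.02] q7 0.67 w 0.0
 20.12 [ 0.4761 -0.213   0.1127] F [-5.4  2.4 18.2] M [ 0.53  1.24 -0.03] q7 0.67 w 0.001
n 8081 zmax [137.6 167.4 168.4]
bar mid [-1.8  3.3] len 110.0 ang 105.4 ztop 167.3
  bar part -70 -25 [-12.1  41.1 166.9]
  bar part -25 25 [ -1.6   2.5 167. ]
  bar part 25 70 [  8.8 -35.2 166.9]
  x -50 z [132.9 133.4 133.9] 141
  x -40 z [133.1 135.8 137.4] 466
  x -30 z [136.3 137.2 137.8] 715
  x -20 z [136.8 137.4 138.2] 734
  x -10 z [136.9 137.9 149. ] 522
  x 0 z [134.2 137.2 138.1] 360
  x 10 z [136.9 137.9 148.7] 513
  x 20 z [136.7 137.4 138. ] 769
  x 30 z [135.8 137.2 137.9] 755
  x 40 z [132.9 133.8 136.5] 477
  x 50 z [131.8 132.5 133.6] 309
  x 60 z [137.2 137.9 138.5] 420
```

View pics/g.png

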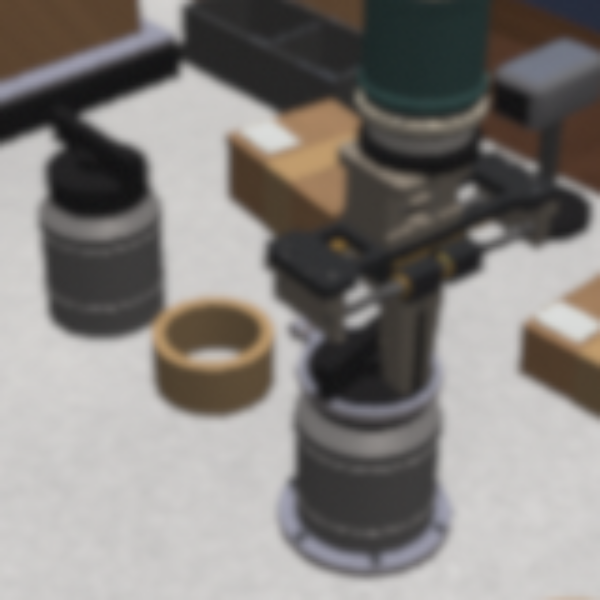

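The picture shows the cap flat and shut, with the fingertip pressing on the plate at (400,385). Wrist depth agrees: plate at 137.5 mm, bar top at 167 mm, bar at 105.4°, so `cap` is about 0.56. The fingertips really sit about 24 mm behind the TCP, so I'll grip the bar with the TCP at z = 0.118.

```bash
python3 - <<'E'
from h import *
import cv2
print("top");report(*cloud("top"))
viewer.read_camera("side"); print([(np.round(r["at"],3).tolist(),round(r["score"],2)) for r in tip_of("side","bar_top")[:1]])
w=np.cross([0,0,1],u)
b=lambda d:np.cos(np.radians(d))*u+np.sin(np.radians(d))*w
effector.release()
A=C-.0005*u+.0022*w
env.reach(A+[0,0,.25],frame(b(105.4))); s=st("above")
p,P=wcloud(); report(p,P)
T=(P-np.array(s["ee_pos"]))@np.array(s["tcp_rot"])*1000
k=(abs(T[...,0])<14)&(abs(abs(T[...,1])-55)<20)&(T[...,2]<20); print("open tip z",np.percentile(T[k][:,2],[95,99,100]).round(0) if k.any() else None)
cv2.imwrite("pics/i.png",cv2.cvtColor(p,cv2.COLOR_RGB2BGR))
for d in range(105,-10,-15):
    q=solver.inverse_kinematics(A+[0,0,.118],frame(b(d))); print(d,None if q is None else np.round(q,2))
E
```

```text
top
n 734 zmax [138.1 166.9 170.2]
bar mid [1.7 0.9] len 108.0 ang 105.3 ztop 166.9
  bar part -70 -25 [ -9.1  39.6 166.2]
  bar part -25 25 [  1.4   2.1 166.6]
  bar part 25 70 [ 11.9 -36.2 166.7]
  x -40 z [132.1 134.5 137.9] 45
  x -30 z [134.  136.7 138.3] 62
  x -20 z [136.  137.6 139.9] 62
  x -10 z [136.3 138.6 145. ] 40
  x 0 z [133.6 136.7 141.5] 29
  x 10 z [135.  138.5 145.4] 51
  x 20 z [136.1 138.4 140.1] 78
  x 30 z [134.8 137.2 139. ] 69
  x 40 z [132.2 134.9 137.5] 51
  x 50 z [130.3 132.9 134.7] 25
  x 60 z [134.2 137.5 139.2] 28
[([0.478, -0.18, 0.167], 0.8)]
above 24.62 [ 0.4763 -0.1797  0.2501] F [ 0.6 -0.1  0.1] M [ 0.03 -0.04  0.04] q7 2.17 w 0.092
n 8520 zmax [137.6 167.4 168.3]
bar mid [-1.5  4. ] len 109.0 ang 105.2 ztop 167.3
  bar part -70 -25 [  8.5 -32.7 167.1]
  bar part -25 25 [ -2.2   6.7 167.1]
  bar part 25 70 [-12.3  43.7 167.1]
  x -50 z [132.7 133.3 133.7] 147
  x -40 z [133.1 134.6 137.4] 569
  x -30 z [136.2 137.3 137.8] 791
  x -20 z [136.8 137.5 138. ] 832
  x -10 z [137.  138.  149.1] 477
  x 0 z [134.1 137.2 137.8] 396
  x 10 z [137.  137.7 148.7] 621
  x 20 z [136.7 137.4 138. ] 815
  x 30 z [135.8 137.2 137.9] 710
  x 40 z [133.  133.8 136.6] 449
  x 50 z [131.9 132.6 133.5] 297
  x 60 z [137.  137.9 138.5] 392
open tip z [-36. -27. -23.]
105 [-0.17  0.35  0.56  2.04 -0.25  0.82  2.29]
90 [-0.19  0.36  0.58  2.04 -0.27  0.82  2.04]
75 [-0.21  0.36  0.61  2.04 -0.28  0.82  1.79]
60 [-0.23  0.37  0.64  2.04 -0.29  0.82  1.55]
45 [-0.26  0.37  0.68  2.04 -0.32  0.83  1.31]
30 [-0.3   0.38  0.73  2.05 -0.34  0.83  1.07]
15 [-0.33  0.39  0.77  2.05 -0.37  0.84  0.83]
0 [-0.36  0.4   0.8   2.05 -0.39  0.84  0.59]
```

View pics/i.png

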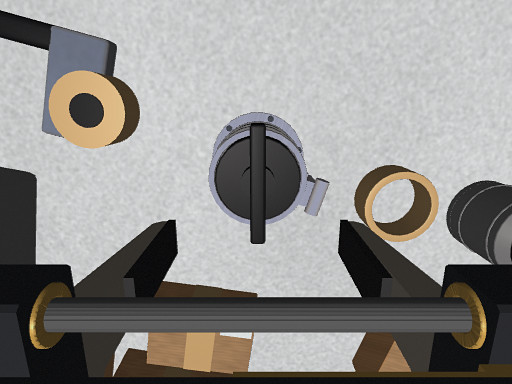

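The bar is upright at pixel column 258, midway between the fingertips at 177 and 338, so the gripper is aligned. Descending to grip and turn.

```bash
cat >> h.py <<'E'
w=np.cross([0,0,1],u)
b=lambda d:np.cos(np.radians(d))*u+np.sin(np.radians(d))*w
A=C-.0000*u+.0024*w
E
python3 - <<'E'
from h import *
env.movel(A+[0,0,.15],frame(b(105.4)),rate=.15); s=st("mid")
env.movel(A+[0,0,.119],frame(b(105.4)),rate=.08); s=st("low")
if abs(s["wrist_force"][2])>8: raise SystemExit
effector.grasp(50); s=st("grip")
for d in (98,83,68,53,38,23,10,3,0,-3):
    t=s["t"]; env.goto_joints(solver.inverse_kinematics(A+[0,0,.119],frame(b(d)))); s=st(str(d))
    if abs(s["moment"][2])>1.2 or np.linalg.norm(s["wrist_force"])>45 or s["t"]>44: print("stop");break
E
```

```text
mid 25.49 [ 0.4767 -0.1792  0.1506] F [-0.1  0.1  0.4] M [ 0.02 -0.04 -0.01] q7 2.26 w 0.092
low 26.03 [ 0.4761 -0.1789  0.1189] F [0.  0.8 0. ] M [-0.01  0.04 -0.08] q7 2.29 w 0.092
grip 27.19 [ 0.4763 -0.1797  0.1191] F [ 1.  -4.  -0.7] M [-0.67 -0.14  0.05] q7 2.29 w 0.013
98 27.44 [ 0.4763 -0.1799  0.1191] F [ 1.1 -5.5 -0.8] M [-1.17 -0.14 -0.2 ] q7 2.18 w 0.014
83 27.77 [ 0.4764 -0.1802  0.1192] F [ 1.3 -5.3 -1.4] M [-1.38 -0.15 -0.23] q7 1.95 w 0.014
68 28.11 [ 0.4762 -0.1805  0.1192] F [ 0.6 -5.8 -1.2] M [-1.59 -0.09 -0.2 ] q7 1.72 w 0.014
53 28.44 [ 0.4761 -0.1808  0.1192] F [-0.5 -7.9 -0.7] M [-1.67  0.1  -0.17] q7 1.49 w 0.014
38 28.77 [ 0.4758 -0.181   0.1192] F [-1.5 -7.4  0.3] M [-1.83  0.2  -0.22] q7 1.27 w 0.014
23 29.09 [ 0.4755 -0.1812  0.1192] F [-1.3 -8.   0.7] M [-1.86  0.44 -0.22] q7 1.05 w 0.013
10 29.39 [ 0.4752 -0.1813  0.1192] F [-2.9 -8.4  2.6] M [-1.85  0.66 -0.16] q7 0.86 w 0.014
3 29.64 [ 0.4751 -0.1813  0.1192] F [-2.8 -7.8  2.6] M [-1.88  0.71 -0.25] q7 0.76 w 0.014
0 29.89 [ 0.475  -0.1813  0.1192] F [-4.3 -8.   2. ] M [-1.88  0.75 -0.03] q7 0.71 w 0.014
-3 30.14 [ 0.4748 -0.1813  0.1192] F [-4.1 -9.   2.8] M [-1.85  0.89  0.38] q7 0.67 w 0.014
```

```bash
python3 - <<'E'
from h import *
for d in (-5,-7,-9):
    env.goto_joints(solver.inverse_kinematics(A+[0,0,.119],frame(b(d)))); s=st(str(d))
    if abs(s["moment"][2])>.9 or np.linalg.norm(s["wrist_force"])>45: print("stop");break
env.pause(.3); p,P=cloud("top"); 
effector.release(); env.movel(np.array(env.sense()["ee_pos"])+[0,0,.14],rate=.15); env.movel(C-.10*u+[0,0,.30],frame(u),rate=.2); st()
p,P=wcloud(); report(p,P)
import cv2; cv2.imwrite("pics/j.png",cv2.cvtColor(p,cv2.COLOR_RGB2BGR))
E
```

```text
-5 30.39 [ 0.4746 -0.1812  0.1192] F [-4.1 -7.7  2.8] M [-1.94  1.04  0.93] q7 0.65 w 0.014
stop
 33.73 [ 0.4702 -0.2778  0.299 ] F [ 0.2  1.  -0.9] M [-0.07  0.08 -0.02] q7 0.72 w 0.092
n 7836 zmax [137.8 167.6 168.6]
bar mid [-0.7  3.4] len 109.0 ang 177.9 ztop 167.5
  bar part -70 -25 [ 39.7   1.8 167.2]
  bar part -25 25 [  1.6   3.3 167.4]
  bar part 25 70 [-39.6   4.8 167.5]
  x -50 z [133.  133.5 134.2] 69
  x -40 z [133.4 134.4 137.4] 339
  x -30 z [134.9 137.4 138.1] 577
  x -20 z [136.8 137.5 138.2] 658
  x -10 z [136.9 137.8 138.6] 738
  x 0 z [137.  137.8 139.2] 813
  x 10 z [136.7 137.6 138.3] 733
  x 20 z [136.2 137.5 138.1] 694
  x 30 z [134.3 137.2 137.9] 586
  x 40 z [133.  133.7 134.7] 334
  x 50 z [132.1 132.7 133.8] 145
  x 60 z [137.2 137.9 138.7] 329
```

View pics/j.png

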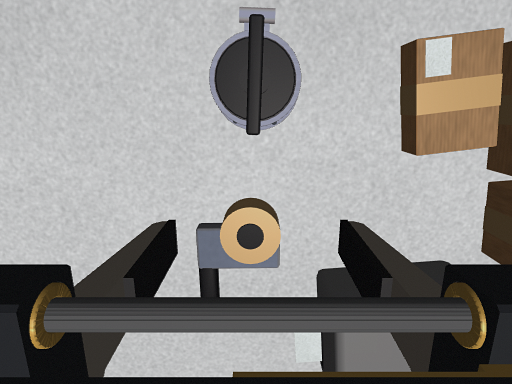

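The bar, from (256,14) to (254,133), now points at the hinge at (257,15). The plate is flat at 137.6 mm, the turning moment rose sharply at the stop, and the gripper is clear.

```bash
python3 -c "
from h import *
print(workorder.finish_job())"
```

```text
the job is handed in; nothing more can be done
None
```

The job is handed in: the cap is swung shut and screwed down to its stop, with the wing bar pointing at the hinge and the gripper clear; the hand-in call returned no verdict, and I did not re-measure the other objects on the bench.

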